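Open the silver case and hold its gate

ROBOT

A 7-joint arm with a two-finger parallel gripper is mounted at the origin on the work surface. World frame = base frame: x ahead of the robot, y to its left, z up, the work surface at z = 0. Lengths are in m, angles in rad, forces in N, time in s.
With the tool pointing down it reaches from about 0.4 to 0.875 m from the base axis. Payload 6.5 kg.
Tool frame: the origin (TCP) lies at the very end of the fingers, on their centre line; the grasp point (between the pads) lies 19 mm behind it (env.grip_point_offset is the distance from the TCP to the grasp point, in m); z points along the fingers, y is the line along which they close (so a half turn about z gives the same grasp; the last joint's range is limited). The gripper opens to 85 mm and grips with 20 to 120 N. Pads are 22 mm wide; open, the fingers measure 114 mm over their backs; the gripper's body (76 mm by 85 mm) begins 54 mm behind the grasp point. The pads swing forward as they close: fully open they stand 13 mm farther back than shut.
Start: joints at [1.27, 0.536, -0.004, 1.538, 0.003, 1.067, -0.071], TCP at [0.151, -0.632, 0.231] pointing down, gripper open.
Joint ranges: [-2.7, 2.7], [-0.37, 2.16], [-1.27, 1.26], [0.24, 2.4], [-1.31, 4.45], [0.19, 1.91], [-2.76, 2.76]. Speed limits (rad/s): [2.39, 2.39, 3.14, 3.14, 3.14, 3.14, 3.14].

INTERFACE

Orientations are given as a 3x3 rotation matrix whose columns are the frame's x, y, z axes.
In Python, from bench import env gives the robot as it stands.
- The arm moves only by the tool servo_tool, never from a script. Its argument "rows" is a list of rows, each an object of numbers: "x", "y", "z": the shift along the tool's x, y, z in mm; "ax", "ay", "az": the turn, a rotation vector about the tool's x, y, z in degrees; "fingers": the opening, from 0 (shut) to 1 (fully open). A call has 1 to 20 rows; each row shifts and turns the commanded pose from where the row before left it, along the tool's axes as they then stand; what a row does not reach is not made up. A row lasts 1/10 s, in which the tool goes at most 50 mm and 8.59 degrees, less where a joint would pass 70% of its speed; a pose out of reach is approached as far as the arm can. A call is refused whole if a number of a shift passes 50 or a number of a turn 8.59, either way. A call with a gripper value outside its range is refused whole. The fingers move at their own pace and stop on an object; "newtons" is the grip in N (left out, the last holds). Time passes only in rows, so rows that do not move let the fingers close. It gives the time, the measured TCP pose, the force, the opening and the grip force at its end, in the units of the state.
- env.get_state(): the state, without advancing time (a new reading comes with each control period).
- env.snapshot(name): name is "scene" or "top" or "wrist"; returns (picture, depth): 420x560x3 uint8, blue, green, red; 420x560 float32, m along the optical axis (not along the pixel's ray), 0 where there is no reading.
- env.camera_model(name): a dict with "fx", "fy", "cx", "cy" (pixels), "rvec" (rotation vector, rad) and "tvec" (3), from world to camera coordinates, as OpenCV has them; the wrist camera has in their place "mount" (4x4, takes a point from camera to tool coordinates, whose origin is the TCP and whose axes are the flange's). Camera axes: x right, y down, z forward; pixel columns grow to the right and rows downward; lengths in m; the calibration is good to about 2 mm. A picture is of the moment at which its call begins: read the wrist's pose just before it. camera_model takes no time and is no camera call.
- env.hand_in(): hands the job in; it is judged then, once.
The state is a dict: "time": time; "joint_pos": joint angles; "qvel": joint speeds; "tau": joint torques, N m; "eef_pos": TCP position; "orientation": TCP orientation; "contact_force": force on the tool from outside, world axes, zero at the start; "ft_torque": the same for the moment, N m; "opening": finger opening in m; "grasp_force": force on a finger pad.
Only numpy, scipy, OpenCV 4.12 (cv2) and the standard library are available. Lean on these libraries where they do the work, as an engineer would, in place of code of your own. Each camera call takes 0.05 s, during which the arm holds its last target. There are 200 camera calls.

TASK

Open the front gate of the small glass display case so that the silver inside can be taken out: squeeze the pinch catch at the hinge end fully together first, and only then the one at the free end. Then take the gate by its upright pull, swing it past the ball detent until it stands about square to the case front, and finish there still holding the pull, because the gate springs back if it is let go. Leave the tumbler, the bowl and the trinket box standing on the counter alone.

Things in the scene. Friction and masses are not known exactly. Their poses are not given: they have to be found in the camera images.
- case: Glass display case, aluminium frame, 120 mm high, fixed. Origin: on the counter under the middle of the closed gate. Own axes: z up, -x out of its front (to the robot), y along the front, hinge at the -y end. Grey base plate 12 mm thick, 280 mm wide, from x = -90 to 205 mm (it reaches out under the gate's swing); the glass box stands on it from x = 0. Turned up to 0.35 rad about z
- gate_hinge (a point): Point on the gate's vertical hinge line, 120 mm above the counter, at the -y end of the case front (case x = 0, y = -100 mm)
- gate (a joint): Gate angle (rad): 0 closed, to 1.8, free end swinging out of the front, anticlockwise from above; 1.57 is square. Framed glass, 200 mm wide, 12 thick, top 114 mm up; four steel keepers on top reach 140 mm. Both catches block it until drawn. A spring pulls it shut (about 3 N at the pull when wide); a ball detent in the base plate resists (up to about 10 N at the pull) at about 0.45 to 0.7 rad
- pull: The gate's pull: upright round steel post, 14 mm in diameter, 50 mm in front of the gate's mid-plane and 150 mm along it from the hinge, from 50 to 150 mm above the counter, on two short arms at 66 and 98 mm. Origin: on its axis at its lower end, z up; swings with the gate
- pull_grip (a point): Point on the pull's axis 132 mm above the counter (18 mm below its top), where it is gripped from above; it swings with the gate on a circle of about 158 mm radius about the hinge line. The post is round, so fingers may turn about it
- catch_hinge_mid (a point): Middle between the two black jaws of the hinge-end pinch catch, 153 mm up, on the rail just behind the gate's top (case x = 28, y = -40 mm). The jaws stand side by side along the case's y, each 22 mm wide (x), 6 thick (y), from 128 to 168 mm up; 62 mm over their outer faces when locked, 42 when fully squeezed. The two catches are 95 mm apart along case y, the free-end one towards +y
- catch_hinge (a joint): Travel of each jaw of the hinge-end catch towards the middle (m): 0 locked, 0.010 fully squeezed and at its stop. The two jaws are geared together, move against some friction (about 5 N in all) and stay where they are left. Drawn clear from 0.008 on
- catch_free_mid (a point): The same middle point for the identical pinch catch at the gate's free end (case x = 28 mm, y = +55 mm, 153 mm above the counter)
- catch_free (a joint): The same travel for the free-end catch (m): 0 locked, 0.010 fully squeezed; clear from 0.008 on; stays where it is left. It must not be squeezed before the hinge-end catch is drawn
- tumbler: Bystander: loose steel tumbler, 68 mm wide, 100 mm high, on the counter by the case; origin at its underside
- bowl: Bystander: loose steel bowl, 100 mm wide, 45 mm high, on the counter by the case; origin at its underside
- trinket: Bystander: loose round brass trinket box, 56 mm wide, 35 mm high, on the counter by the case; origin at its underside

How it is judged:
On the way, in this order (a step that is already met when the one before it is completed fails the run):
1. the hinge-end catch is squeezed together while the free-end one is still locked (value of joint catch_hinge above 0.008 m and value of joint catch_free below 0.004 m), for 0.1 s.
2. then the free-end catch is squeezed too, the gate still closed (value of joint each of catch_free, catch_hinge above 0.008 m and value of joint gate below 0.2 rad), for 0.1 s.
3. the gate is swung by its pull past the detent (value of joint gate above 0.8 rad and contact force between the fingers and pull above 0.5 N), for 0.1 s.
At the end, for the whole second after the job is handed in: The fingers hold the pull (more than 0.8 N on it) with the gate still and open by more than 1.35 rad (77 degrees), both catches drawn by more than 7 mm, and the tumbler, bowl and trinket box within 30 mm of where they stood (value of joint gate above 1.35 rad and velocity of joint gate between -0.15 and 0.15 rad/s and contact force between the fingers and pull above 0.8 N and value of joint each of catch_hinge, catch_free above 0.007 m and distance of each of tumbler, bowl, trinket from where it was at the start of the episode below 0.03 m); the arm keeps its last pose, push and grip.
It fails at once if the free-end catch is squeezed before the hinge-end one is drawn (value of joint catch_free above 0.006 m and value of joint catch_hinge below 0.007 m).
It fails at once if a bystander is knocked away (distance of any of tumbler, bowl, trinket from where it was at the start of the episode above 0.04 m).
It also fails if it takes over 53 s, if anything falls off the work surface, if the arm or the gripper's body presses on something with over 40 N, if the wrist force passes 120 N, or if a joint passes its speed limit or range.

## Working session

There is one attempt and no reset: what is moved stays moved. The work goes in short steps, Python scripts to look and compute and a tool call to move; the robot and the scene stay as the last step left them, time stands still between calls to the robot, and variables do not carry over. Pictures are saved under pics/ and viewed, at most 10 in all, crops included, and the job is handed in when it is done.

Besides the shell and the picture viewer there is one more tool, called after "Emit:" in YAML: its name, and indented under it one key for each argument. servo_tool: Moves the arm, as the interface text tells. Its arguments: {"type":"object","properties":{"rows":{"type":"array"},"newtons":{"type":"number"}},"required":["rows"]}

```bash
ls; mkdir -p pics
python3 - <<'E'
from bench import env
import cv2,numpy as np
s=env.get_state();print(s['time'],s['eef_pos'],s['orientation'],s['opening'])
for n in("scene","top"):
    p,d=env.snapshot(n);cv2.imwrite(f"pics/{n}0.png",p);np.savez(f"{n}0.npz",p=p,d=d);print(n,env.camera_model(n))
print(env.camera_model("wrist"))
E
```

```text
pics
0.0 [ 0.15105801 -0.63155376  0.2304149 ] [[ 9.72527321e-01  2.32788132e-01 -5.43609621e-04]
 [ 2.32788723e-01 -9.72525910e-01  1.66257590e-03]
 [-1.41646502e-04 -1.74344668e-03 -9.99998470e-01]] 0.08567493985071421
scene {'fx': 404.11338783257753, 'fy': 404.11338783257753, 'cx': 279.40105010859185, 'cy': 209.4869932495058, 'rvec': array([ 0.94710621,  2.6965322 , -0.74097885]), 'tvec': array([ 0.45220007, -0.25907958,  1.22230709])}
top {'fx': 427.2124501449563, 'fy': 427.2124501449563, 'cx': 286.16428122051514, 'cy': 216.1083447554858, 'rvec': array([ 2.12824738, -2.17666816,  0.13134954]), 'tvec': array([0.02144897, 0.57988911, 0.83132631])}
{'fx': 361.9244811829597, 'fy': 361.9244811829597, 'cx': 279.58559961448776, 'cy': 213.98552180233108, 'mount': array([[-6.32628946e-04, -9.63373451e-01, -2.68162624e-01,
         6.84242440e-02],
       [ 9.99999747e-01, -5.22342795e-04, -4.82608658e-04,
        -6.39445674e-04],
       [ 3.24859554e-04, -2.68162861e-01,  9.63373538e-01,
        -1.43107578e-01],
       [ 0.00000000e+00,  0.00000000e+00,  0.00000000e+00,
         1.00000000e+00]])}
```

View pics/top0.png

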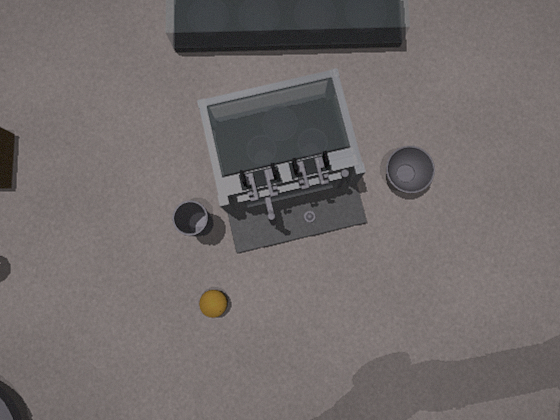

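View pics/scene0.png

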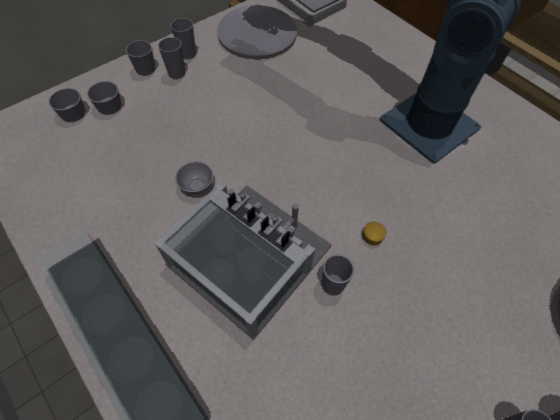

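The top view shows the case centred near (290,150). The four black jaws are near (246,180), (276,172), (296,167) and (327,160), and the pull top is near (268,197). The hinge end is on the right (-y). The tumbler is at (191,218), the bowl at (410,170) and the trinket at (213,303). In the scene view the jaws run from (232,198) to (286,240) and the pull is at (295,208).

```bash
cat > h.py <<'E'
import cv2,numpy as np
from bench import env
def ext(n):
    m=env.camera_model(n);K=np.array([[m['fx'],0,m['cx']],[0,m['fy'],m['cy']],[0,0,1]])
    if 'mount' in m:
        s=env.get_state();T=np.eye(4);T[:3,:3]=s['orientation'];T[:3,3]=s['eef_pos'];T=T@m['mount'];return K,T[:3,:3],T[:3,3]
    R=cv2.Rodrigues(np.array(m['rvec']))[0];return K,R.T,-R.T@np.array(m['tvec'])
def onz(c,uv,z):
    K,R,o=c;r=R@np.linalg.inv(K)@[uv[0],uv[1],1];return o+r*(z-o[2])/r[2]
def cloud(c,d):
    K,R,o=c;v,u=np.indices(d.shape);P=np.stack([(u-K[0,2])/K[0,0]*d,(v-K[1,2])/K[1,1]*d,d],-1);return P@R.T+o
E
python3 - <<'E'
from h import *
f=np.load('top0.npz');p,d=f['p'],f['d'];c=ext('top');P=cloud(c,d);print(c[2])
z=P[...,2]
m=((p.max(2)<45)&(z>.14)&(z<.18)).astype(np.uint8);m[:, :200]=0;m[:,400:]=0;m[:130]=0;m[220:]=0
n,l,s,ce=cv2.connectedComponentsWithStats(m)
for i in range(1,n):
    if s[i,4]>8:
        q=P[l==i];print(s[i],ce[i].round(1),np.median(q,0).round(4),q.max(0).round(3),onz(c,ce[i],.168).round(4))
for (u,v) in[(267,197),(271,215),(191,218),(410,170),(213,303),(309,216),(236,248),(367,221)]:print(u,v,P[v,u].round(3))
cv2.imwrite('pics/c.png',cv2.resize(p[130:260,190:390],None,fx=4,fy=4,interpolation=cv2.INTER_CUBIC))
E
```

```text
[0.46948243 0.00450984 0.89855483]
[323 151   6  16  70] [325.3 158.7] [ 0.6643 -0.0636  0.1652] [ 0.677 -0.06   0.17 ] [ 0.6633 -0.0631  0.168 ]
[293 158   6  16  57] [295.  165.9] [ 0.6514 -0.0097  0.1679] [ 0.666 -0.006  0.17 ] [ 0.6517 -0.0096  0.168 ]
[271 163   6  16  54] [273.8 170.6] [0.6441 0.0275 0.1678] [0.658 0.033 0.171] [0.6442 0.0277 0.168 ]
[240 171   7  15  61] [243.1 177.8] [0.6329 0.0815 0.1675] [0.646 0.087 0.171] [0.6325 0.0815 0.168 ]
267 197 [0.609 0.044 0.101]
271 215 [0.568 0.035 0.149]
191 218 [0.585 0.21  0.003]
410 170 [ 0.677 -0.257  0.007]
213 303 [0.41  0.158 0.034]
309 216 [ 0.582 -0.039  0.019]
236 248 [0.519 0.114 0.015]
367 221 [ 0.571 -0.162 -0.001]
```

View pics/c.png

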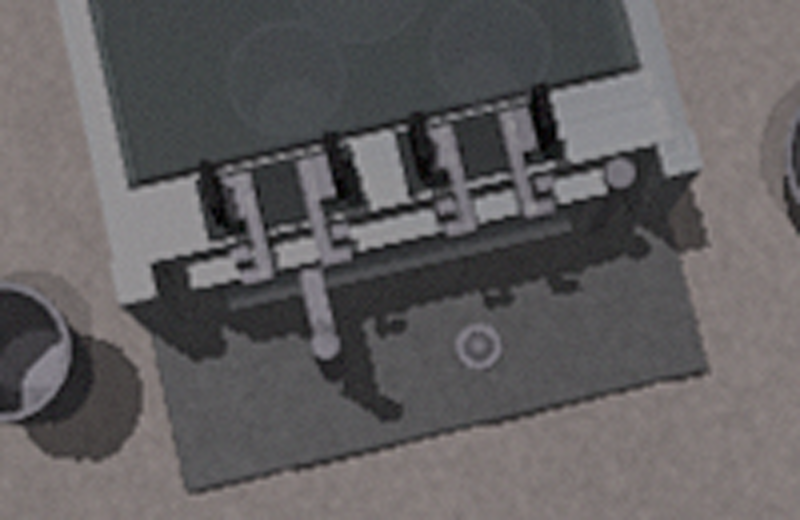

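The top-view crop shows the jaws at about (210,195), (340,170), (420,145) and (545,120), and the pull top at (326,345). The jaw spacing of about 55 mm and catch spacing of about 93 mm agree with the sizes given. The case yaw is about 0.207 rad. Moving above the hinge-end catch.

Emit:
servo_tool:
  rows:
    - {"x":18,"y":-12,"z":-10,"fingers":0.9}
    - {"x":35,"y":-25.6,"z":-5}
    - {"x":35,"y":-25.6,"z":-5}
    - {"x":35,"y":-25.6}
    - {"x":35,"y":-25.6}
    - {"x":35,"y":-25.6}
    - {"x":35,"y":-25.6}
    - {"x":35,"y":-25.6}
    - {"x":35,"y":-25.6}
    - {"x":35,"y":-25.6}
    - {"x":35,"y":-25.6}
    - {"x":35,"y":-25.6}
    - {"x":35,"y":-25.6}
    - {"x":35,"y":-25.6}
    - {"x":35,"y":-25.6}
    - {"x":35,"y":-25.6}
    - {"x":35,"y":-25.6}
    - {"x":35,"y":-25.6}
    - {"x":18,"y":-14}
    - {"az":1.6}

```text
invalid input at $.rows[0]: expected keys x, y, z, ax, ay, az, fingers
```

```bash
cat > w.py <<'E'
from h import *
import sys
s=env.get_state();c=ext('wrist');p,d=env.snapshot('wrist');cv2.imwrite(f'pics/w{sys.argv[1]}.png',p);np.savez('w.npz',p=p,d=d)
o=np.array(s['eef_pos']);R=np.array(s['orientation']);print(s['time'],o.round(4),R.round(3).tolist(),s['opening'],s['contact_force'],np.array(s['joint_pos']).round(2))
P=cloud(c,d);z=P[...,2];m=((p.max(2)<45)&(z>.14)&(z<.18)).astype(np.uint8)
n,l,t,ce=cv2.connectedComponentsWithStats(m)
for i in range(1,n):
    if t[i,4]>30:
        q=P[l==i];top=q[q[:,2]>.163]
        print(t[i],ce[i].round(0),np.median(q,0).round(4),'top mid',((np.percentile(top,3,0)+np.percentile(top,97,0))/2).round(4) if len(top)>5 else '')
E
python3 w.py 1
```

```text
0.1 [ 0.1511 -0.6316  0.2305] [[0.973, 0.233, -0.0], [0.233, -0.973, 0.001], [-0.0, -0.002, -1.0]] 0.08572145276137835 [-0.54988337  0.33300913  0.52167843] [ 1.27  0.54 -0.    1.54  0.    1.07 -0.07]
```

View pics/w1.png

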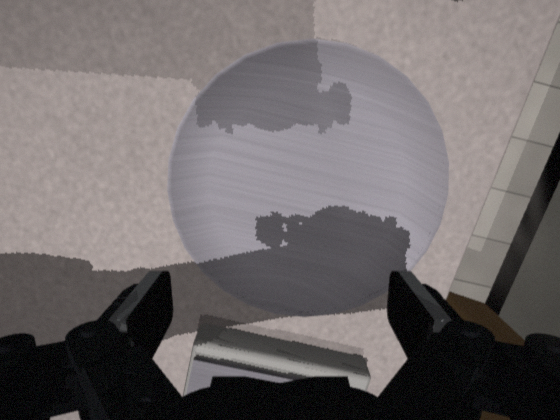

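The call was refused because every key has to be present, so this picture only shows the start area: the plate on the counter and the open fingers at (150,320) and (415,320). Resending with all keys.

Emit:
servo_tool:
  rows:
    - {"x":18,"y":-12,"z":-10,"ax":0,"ay":0,"az":0,"fingers":0.9}
    - {"x":35,"y":-25.6,"z":-5,"ax":0,"ay":0,"az":0,"fingers":0.9}
    - {"x":35,"y":-25.6,"z":-5,"ax":0,"ay":0,"az":0,"fingers":0.9}
    - {"x":35,"y":-25.6,"z":0,"ax":0,"ay":0,"az":0,"fingers":0.9}
    - {"x":35,"y":-25.6,"z":0,"ax":0,"ay":0,"az":0,"fingers":0.9}
    - {"x":35,"y":-25.6,"z":0,"ax":0,"ay":0,"az":0,"fingers":0.9}
    - {"x":35,"y":-25.6,"z":0,"ax":0,"ay":0,"az":0,"fingers":0.9}
    - {"x":35,"y":-25.6,"z":0,"ax":0,"ay":0,"az":0,"fingers":0.9}
    - {"x":35,"y":-25.6,"z":0,"ax":0,"ay":0,"az":0,"fingers":0.9}
    - {"x":35,"y":-25.6,"z":0,"ax":0,"ay":0,"az":0,"fingers":0.9}
    - {"x":35,"y":-25.6,"z":0,"ax":0,"ay":0,"az":0,"fingers":0.9}
    - {"x":35,"y":-25.6,"z":0,"ax":0,"ay":0,"az":0,"fingers":0.9}
    - {"x":35,"y":-25.6,"z":0,"ax":0,"ay":0,"az":0,"fingers":0.9}
    - {"x":35,"y":-25.6,"z":0,"ax":0,"ay":0,"az":0,"fingers":0.9}
    - {"x":35,"y":-25.6,"z":0,"ax":0,"ay":0,"az":0,"fingers":0.9}
    - {"x":35,"y":-25.6,"z":0,"ax":0,"ay":0,"az":0,"fingers":0.9}
    - {"x":35,"y":-25.6,"z":0,"ax":0,"ay":0,"az":0,"fingers":0.9}
    - {"x":35,"y":-25.6,"z":0,"ax":0,"ay":0,"az":0,"fingers":0.9}
    - {"x":18,"y":-14,"z":0,"ax":0,"ay":0,"az":0,"fingers":0.9}
    - {"x":0,"y":0,"z":0,"ax":0,"ay":0,"az":1.6,"fingers":0.9}

```text
time: 2.15
eef_pos: [0.6588, -0.0317, 0.2506]
orientation: [[0.978, 0.211, -0.0], [0.211, -0.978, 0.003], [0.001, -0.003, -1.0]]
contact_force: [0.8, -0.6, 1.4]
opening: 0.077
grasp_force: 0.0
```

```bash
python3 w.py 2
```

```text
2.15 [ 0.6588 -0.0317  0.2506] [[0.978, 0.211, -0.0], [0.211, -0.978, 0.003], [0.001, -0.003, -1.0]] 0.07702274370952192 [ 0.77138596 -0.63078575  1.43361247] [ 0.15  0.55 -0.25  1.48  0.14  1.13 -1.49]
[ 92 191  30  42 872] [106. 211.] [0.6388 0.0841 0.1606] top mid [0.6384 0.0852 0.1665]
[179 191  19  42 599] [188. 212.] [0.6511 0.0298 0.1644] top mid [0.65   0.0306 0.1664]
[239 191  13  42 458] [245. 212.] [ 0.6599 -0.0072  0.1677] top mid [ 0.658  -0.0069  0.1669]
[320 191  14  42 435] [327. 212.] [ 0.6702 -0.0598  0.1674] top mid [ 0.6697 -0.061   0.1665]
```

View pics/w2.png

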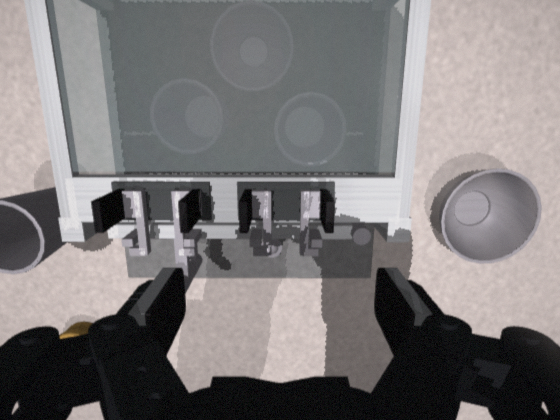

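The wrist view shows the hinge-end catch jaws at (245,212) and (327,212), and the free-end ones at (106,211) and (188,212). The fingers' centre line is at about column 280. That means a shift of +4 mm in tool y, then down.

Emit:
servo_tool:
  newtons: 40
  rows:
    - {"x":2,"y":4,"z":20,"ax":0,"ay":0,"az":0,"fingers":0.9}
    - {"x":0,"y":0,"z":30,"ax":0,"ay":0,"az":0,"fingers":0.9}
    - {"x":0,"y":0,"z":25,"ax":0,"ay":0,"az":0,"fingers":0.9}
    - {"x":0,"y":0,"z":15,"ax":0,"ay":0,"az":0,"fingers":0.9}
    - {"x":0,"y":0,"z":12,"ax":0,"ay":0,"az":0,"fingers":0.9}
    - {"x":0,"y":0,"z":10,"ax":0,"ay":0,"az":0,"fingers":0.9}
    - {"x":0,"y":0,"z":0,"ax":0,"ay":0,"az":0,"fingers":0.9}

```text
time: 2.9
eef_pos: [0.6598, -0.0406, 0.1384]
orientation: [[0.979, 0.205, -0.002], [0.205, -0.979, -0.0], [-0.002, -0.0, -1.0]]
contact_force: [-0.4, -0.0, -0.2]
opening: 0.0768
grasp_force: 0.0
```

Emit:
servo_tool:
  newtons: 40
  rows:
    - {"x":0,"y":0,"z":0,"ax":0,"ay":0,"az":0,"fingers":0.35}
    - {"x":0,"y":0,"z":0,"ax":0,"ay":0,"az":0,"fingers":0.35}
    - {"x":0,"y":0,"z":0,"ax":0,"ay":0,"az":0,"fingers":0.35}
    - {"x":0,"y":0,"z":0,"ax":0,"ay":0,"az":0,"fingers":0.35}
    - {"x":0,"y":0,"z":0,"ax":0,"ay":0,"az":0,"fingers":0.35}
    - {"x":0,"y":0,"z":0,"ax":0,"ay":0,"az":0,"fingers":0.35}
    - {"x":0,"y":0,"z":0,"ax":0,"ay":0,"az":0,"fingers":0.35}
    - {"x":0,"y":0,"z":0,"ax":0,"ay":0,"az":0,"fingers":0.35}

```text
time: 3.7
eef_pos: [0.661, -0.0355, 0.1421]
orientation: [[0.978, 0.209, 0.002], [0.209, -0.978, 0.005], [0.003, -0.004, -1.0]]
contact_force: [-5.5, 8.1, 11.7]
opening: 0.0394
grasp_force: 41.6
```

Emit:
servo_tool:
  newtons: 40
  rows:
    - {"x":0,"y":0,"z":0,"ax":0,"ay":0,"az":0,"fingers":0.9}
    - {"x":0,"y":0,"z":0,"ax":0,"ay":0,"az":0,"fingers":0.9}
    - {"x":0,"y":0,"z":0,"ax":0,"ay":0,"az":0,"fingers":0.9}
    - {"x":0,"y":0,"z":0,"ax":0,"ay":0,"az":0,"fingers":0.9}
    - {"x":0,"y":0,"z":-20,"ax":0,"ay":0,"az":0,"fingers":0.9}
    - {"x":0,"y":0,"z":-40,"ax":0,"ay":0,"az":0,"fingers":0.9}
    - {"x":0,"y":0,"z":-40,"ax":0,"ay":0,"az":0,"fingers":0.9}
    - {"x":0,"y":-25,"z":-12,"ax":0,"ay":0,"az":0,"fingers":0.9}
    - {"x":0,"y":-35,"z":0,"ax":0,"ay":0,"az":0,"fingers":0.9}
    - {"x":0,"y":-25,"z":0,"ax":0,"ay":0,"az":0,"fingers":0.9}
    - {"x":0,"y":-10,"z":0,"ax":0,"ay":0,"az":0,"fingers":0.9}
    - {"x":0,"y":0,"z":0,"ax":0,"ay":0,"az":0,"fingers":0.9}
    - {"x":0,"y":0,"z":0,"ax":0,"ay":0,"az":0,"fingers":0.9}

```text
time: 5.0
eef_pos: [0.6412, 0.0506, 0.2511]
orientation: [[0.979, 0.204, -0.0], [0.204, -0.979, -0.002], [-0.0, 0.001, -1.0]]
contact_force: [-0.2, -0.2, 0.0]
opening: 0.0767
grasp_force: 0.0
```

```bash
python3 w.py 3
```

```text
5.0 [0.6412 0.0506 0.2511] [[0.979, 0.204, -0.0], [0.204, -0.979, -0.002], [-0.0, 0.001, -1.0]] 0.07673909617964651 [-0.20418455 -0.17695041  0.02063155] [ 0.04  0.52 -0.27  1.52  0.15  1.12 -1.63]
[222 191  14  41 469] [229. 211.] [0.6405 0.0852 0.1673] top mid [0.6384 0.0859 0.1667]
[305 191  12  41 448] [311. 211.] [0.6517 0.0328 0.1678] top mid [0.6498 0.0318 0.1669]
[372 190  20  42 634] [381. 211.] [ 0.6606 -0.0141  0.1635] top mid [ 0.6598 -0.0154  0.1664]
[421 191  23  40 449] [430. 212.] [ 0.6645 -0.0491  0.1536] top mid [ 0.6627 -0.051   0.1662]
```

View pics/w3.png

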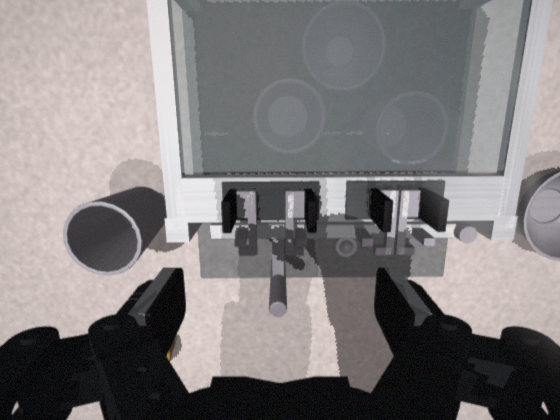

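The wrist view shows the hinge-end catch closed, with jaws at (381,211) and (430,212) about 36 mm centre to centre, which is fully squeezed. The free-end jaws are at (229,211) and (311,211), so the shift is about -6 mm in tool y. The pull top is at (278,308).

Emit:
servo_tool:
  newtons: 40
  rows:
    - {"x":1,"y":-6,"z":20,"ax":0,"ay":0,"az":0,"fingers":0.9}
    - {"x":0,"y":0,"z":30,"ax":0,"ay":0,"az":0,"fingers":0.9}
    - {"x":0,"y":0,"z":25,"ax":0,"ay":0,"az":0,"fingers":0.9}
    - {"x":0,"y":0,"z":15,"ax":0,"ay":0,"az":0,"fingers":0.9}
    - {"x":0,"y":0,"z":12,"ax":0,"ay":0,"az":0,"fingers":0.9}
    - {"x":0,"y":0,"z":10,"ax":0,"ay":0,"az":0,"fingers":0.9}
    - {"x":0,"y":0,"z":0,"ax":0,"ay":0,"az":0,"fingers":0.9}

```text
time: 5.75
eef_pos: [0.6402, 0.0583, 0.1383]
orientation: [[0.979, 0.205, -0.001], [0.205, -0.979, -0.0], [-0.001, 0.0, -1.0]]
contact_force: [-0.1, -0.0, 0.2]
opening: 0.0772
grasp_force: 0.0
```

Emit:
servo_tool:
  newtons: 40
  rows:
    - {"x":0,"y":0,"z":0,"ax":0,"ay":0,"az":0,"fingers":0.35}
    - {"x":0,"y":0,"z":0,"ax":0,"ay":0,"az":0,"fingers":0.35}
    - {"x":0,"y":0,"z":0,"ax":0,"ay":0,"az":0,"fingers":0.35}
    - {"x":0,"y":0,"z":0,"ax":0,"ay":0,"az":0,"fingers":0.35}
    - {"x":0,"y":0,"z":0,"ax":0,"ay":0,"az":0,"fingers":0.35}
    - {"x":0,"y":0,"z":0,"ax":0,"ay":0,"az":0,"fingers":0.35}
    - {"x":0,"y":0,"z":0,"ax":0,"ay":0,"az":0,"fingers":0.35}
    - {"x":0,"y":0,"z":0,"ax":0,"ay":0,"az":0,"fingers":0.35}

```text
time: 6.55
eef_pos: [0.6421, 0.0577, 0.1417]
orientation: [[0.979, 0.205, 0.003], [0.205, -0.979, -0.001], [0.003, 0.002, -1.0]]
contact_force: [-1.9, -4.5, 10.1]
opening: 0.0397
grasp_force: 40.8
```

Emit:
servo_tool:
  newtons: 40
  rows:
    - {"x":0,"y":0,"z":0,"ax":0,"ay":0,"az":0,"fingers":0.9}
    - {"x":0,"y":0,"z":0,"ax":0,"ay":0,"az":0,"fingers":0.9}
    - {"x":0,"y":0,"z":0,"ax":0,"ay":0,"az":0,"fingers":0.9}
    - {"x":0,"y":0,"z":0,"ax":0,"ay":0,"az":0,"fingers":0.9}
    - {"x":0,"y":0,"z":-20,"ax":0,"ay":0,"az":0,"fingers":0.9}
    - {"x":0,"y":0,"z":-40,"ax":0,"ay":0,"az":0,"fingers":0.9}
    - {"x":0,"y":0,"z":-40,"ax":0,"ay":0,"az":0,"fingers":0.9}
    - {"x":-20,"y":2,"z":0,"ax":0,"ay":0,"az":0,"fingers":0.6}
    - {"x":-35,"y":3,"z":0,"ax":0,"ay":0,"az":0,"fingers":0.6}
    - {"x":-23,"y":0,"z":0,"ax":0,"ay":0,"az":0,"fingers":0.6}
    - {"x":0,"y":0,"z":0,"ax":0,"ay":0,"az":0,"fingers":0.6}
    - {"x":0,"y":0,"z":0,"ax":0,"ay":0,"az":0,"fingers":0.6}

```text
time: 7.75
eef_pos: [0.5655, 0.038, 0.2396]
orientation: [[0.979, 0.206, 0.001], [0.206, -0.979, 0.0], [0.001, 0.0, -1.0]]
contact_force: [0.1, 0.6, 0.8]
opening: 0.0514
grasp_force: 0.0
```

```bash
python3 w.py 4
python3 - <<'E'
from h import *
f=np.load('w.npz');P=cloud(ext('wrist'),f['d']);z=P[...,2]
m=(z>.145)&(z<.157)&(P[...,0]<.6)&(np.hypot(P[...,0]-.567,P[...,1]-.037)<.03)
v,u=np.nonzero(m);q=P[m];print(len(q));print(q.mean(0),q.min(0),q.max(0),u.mean(),v.mean())
E
```

```text
7.75 [0.5655 0.038  0.2396] [[0.979, 0.206, 0.001], [0.206, -0.979, 0.0], [0.001, 0.0, -1.0]] 0.05139057351720687 [0.12948712 0.58136196 0.8434995 ] [ 0.08  0.4  -0.29  1.74  0.13  1.01 -1.62]
[236  73  15  39 452] [244.  94.] [0.6385 0.0748 0.168 ] top mid [0.6391 0.076  0.1672]
[393  73  15  19 144] [402.  80.] [ 0.6655 -0.0123  0.162 ] top mid [ 0.6636 -0.0125  0.166 ]
[410  72   7  19  58] [413.  79.] [ 0.6661 -0.0163  0.1684] top mid [ 0.6648 -0.0161  0.1685]
[ 446   72   35   39 1086] [463.  90.] [ 0.6671 -0.0492  0.1623] top mid [ 0.6664 -0.0507  0.1664]
[298  74  13  38 236] [302.  98.] [0.6415 0.042  0.168 ] top mid [0.6453 0.0412 0.1682]
335
[0.56967363 0.03809451 0.14978162] [0.56238129 0.03118044 0.14500628] [0.57569042 0.04477639 0.15257968] 282.02985074626866 214.1731343283582
```

View pics/w4.png

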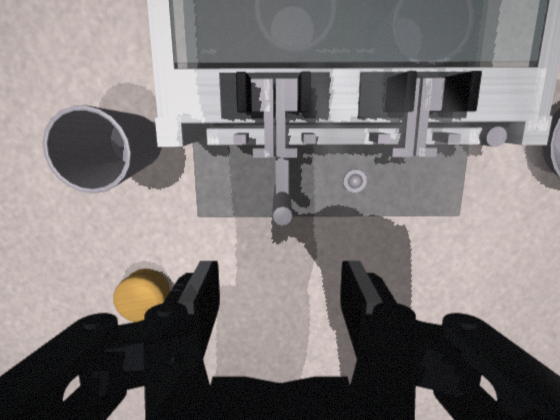

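The wrist view shows both catches squeezed and the pull top at (282,214), which is world (0.569, 0.038). The fingers are centred at column 281. Lowering onto the post and gripping.

Emit:
servo_tool:
  newtons: 80
  rows:
    - {"x":3,"y":1,"z":20,"ax":0,"ay":0,"az":0,"fingers":0.55}
    - {"x":0,"y":0,"z":35,"ax":0,"ay":0,"az":0,"fingers":0.55}
    - {"x":0,"y":0,"z":30,"ax":0,"ay":0,"az":0,"fingers":0.55}
    - {"x":0,"y":0,"z":20,"ax":0,"ay":0,"az":0,"fingers":0.55}
    - {"x":0,"y":0,"z":12,"ax":0,"ay":0,"az":0,"fingers":0.55}
    - {"x":0,"y":0,"z":8,"ax":0,"ay":0,"az":0,"fingers":0.55}
    - {"x":0,"y":0,"z":0,"ax":0,"ay":0,"az":0,"fingers":0.55}
    - {"x":0,"y":0,"z":0,"ax":0,"ay":0,"az":0,"fingers":0}
    - {"x":0,"y":0,"z":0,"ax":0,"ay":0,"az":0,"fingers":0}
    - {"x":0,"y":0,"z":0,"ax":0,"ay":0,"az":0,"fingers":0}
    - {"x":0,"y":0,"z":0,"ax":0,"ay":0,"az":0,"fingers":0}
    - {"x":0,"y":0,"z":0,"ax":0,"ay":0,"az":0,"fingers":0}
    - {"x":0,"y":0,"z":0,"ax":0,"ay":0,"az":0,"fingers":0}
    - {"x":0,"y":0,"z":0,"ax":0,"ay":0,"az":0,"fingers":0}

```text
time: 9.2
eef_pos: [0.5695, 0.0372, 0.1155]
orientation: [[0.979, 0.205, 0.002], [0.205, -0.979, -0.0], [0.002, 0.001, -1.0]]
contact_force: [-0.5, -3.1, 5.5]
opening: 0.012
grasp_force: 77.9
```

Gripped, with an opening of about 12 mm on the 14 mm post. Swinging along the arc, first half.

Emit:
servo_tool:
  newtons: 80
  rows:
    - {"x":-6.5,"y":2.4,"z":0,"ax":0,"ay":0,"az":0,"fingers":0}
    - {"x":-6.4,"y":2.5,"z":0,"ax":0,"ay":0,"az":0,"fingers":0}
    - {"x":-12.4,"y":6.1,"z":0,"ax":0,"ay":0,"az":0,"fingers":0}
    - {"x":-11.8,"y":7.1,"z":0,"ax":0,"ay":0,"az":0,"fingers":0}
    - {"x":-11.2,"y":8,"z":0,"ax":0,"ay":0,"az":0,"fingers":0}
    - {"x":-10.4,"y":9.1,"z":0,"ax":0,"ay":0,"az":0,"fingers":0}
    - {"x":-9.6,"y":9.9,"z":0,"ax":0,"ay":0,"az":0,"fingers":0}
    - {"x":-8.7,"y":10.7,"z":0,"ax":0,"ay":0,"az":0,"fingers":0}
    - {"x":-7.7,"y":11.4,"z":0,"ax":0,"ay":0,"az":0,"fingers":0}
    - {"x":-6.7,"y":12.1,"z":0,"ax":0,"ay":0,"az":0,"fingers":0}
    - {"x":0,"y":0,"z":0,"ax":0,"ay":0,"az":0,"fingers":0}

```text
time: 10.3
eef_pos: [0.492, -0.0585, 0.1153]
orientation: [[0.979, 0.206, -0.005], [0.206, -0.979, 0.001], [-0.005, -0.002, -1.0]]
contact_force: [-10.1, 7.7, 20.7]
opening: 0.0118
grasp_force: 81.3
```

Emit:
servo_tool:
  newtons: 80
  rows:
    - {"x":-5.6,"y":12.6,"z":0,"ax":0,"ay":0,"az":0,"fingers":0}
    - {"x":-4.5,"y":13,"z":0,"ax":0,"ay":0,"az":0,"fingers":0}
    - {"x":-3.4,"y":13.4,"z":0,"ax":0,"ay":0,"az":0,"fingers":0}
    - {"x":-2.2,"y":13.6,"z":0,"ax":0,"ay":0,"az":0,"fingers":0}
    - {"x":-0.9,"y":13.8,"z":0,"ax":0,"ay":0,"az":0,"fingers":0}
    - {"x":0.2,"y":13.8,"z":0,"ax":0,"ay":0,"az":0,"fingers":0}
    - {"x":1.4,"y":13.7,"z":0,"ax":0,"ay":0,"az":0,"fingers":0}
    - {"x":2.6,"y":13.5,"z":0,"ax":0,"ay":0,"az":0,"fingers":0}
    - {"x":1.9,"y":6.7,"z":0,"ax":0,"ay":0,"az":0,"fingers":0}
    - {"x":1.9,"y":6.6,"z":0,"ax":0,"ay":0,"az":0,"fingers":0}
    - {"x":0,"y":0,"z":0,"ax":0,"ay":0,"az":0,"fingers":0}
    - {"x":0,"y":0,"z":0,"ax":0,"ay":0,"az":0,"fingers":0}
    - {"x":0,"y":0,"z":0,"ax":0,"ay":0,"az":0,"fingers":0}
    - {"x":0,"y":0,"z":0,"ax":0,"ay":0,"az":0,"fingers":0}
    - {"x":0,"y":0,"z":0,"ax":0,"ay":0,"az":0,"fingers":0}

```text
time: 11.8
eef_pos: [0.5086, -0.1783, 0.1145]
orientation: [[0.979, 0.206, -0.005], [0.206, -0.979, 0.0], [-0.005, -0.002, -1.0]]
contact_force: [-7.1, 1.4, 13.3]
opening: 0.0121
grasp_force: 82.5
```

Run:
```python
from h import *
s=env.get_state();print(s['time'],s['eef_pos'],s['opening'],s['grasp_force'],s['contact_force'],np.abs(s['qvel']).max())
e=np.array(s['eef_pos'])[:2]-[.6487,-.0987];print(np.hypot(*e),np.arctan2(e[1],e[0])%6.283-np.radians(120.1))
f=np.load('top0.npz');a=f['p'];b,_=env.snapshot('top');q,_=env.snapshot('scene')
cv2.imwrite('pics/end.png',np.hstack([cv2.resize(b[60:320,130:460],(400,315)),cv2.resize(q[120:320,140:400],(400,315))]))
```

```text
11.8 [ 0.50862097 -0.17833546  0.11445393] 0.012089824957598723 82.45390176773071 [-7.08388653  1.4248535  13.32561515] 0.0015051848508408866
0.1611332971399549 1.5622054061591197
```

View pics/end.png

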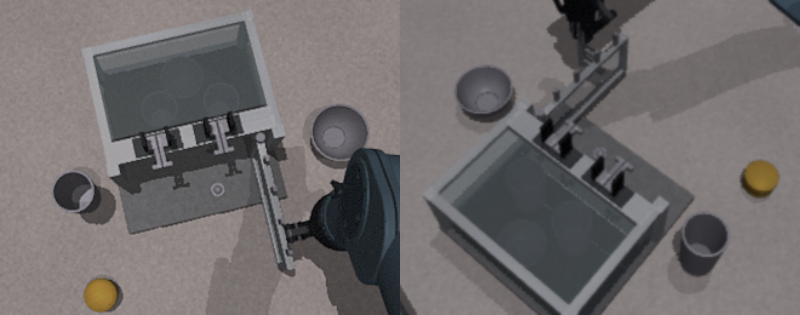

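The gate stands square to the case front (left half, from (262,140) to (288,268)), with the fingers still holding the pull. Both catches are squeezed, and the tumbler, bowl and trinket box have not moved. Handing in.

```bash
python3 -c "
from bench import env
print(env.hand_in())"
```

```text
the job is handed in; nothing more can be done
None
```

I handed the job in at about 12 s on the robot's clock (verdict not shown): hinge-end catch squeezed first, then the free-end one, and the gate swung to about 1.56 rad with the pull still gripped at about 80 N; the tumbler, bowl and trinket box look unmoved in the final pictures.

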